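# Go / no-go check of a reamed bearing bush

### The arm

A 6-joint arm with a two-finger parallel gripper is mounted at the origin on a cart in front of the work surface, level with it; the furniture and walls round the work are solid. World frame = base frame: x ahead of the robot, y to its left, z up, the work surface at z = 0. Lengths are in m, angles in rad, forces in N, time in s.
With the tool pointing down it reaches from about 0.225 to 0.875 m from the base axis. Payload 3.4 kg.
Tool frame: the origin (TCP) lies midway between the tips of the shut fingers; the grasp point (between the pads) lies 19 mm behind it; z points along the fingers, y is the line along which they close (so a half turn about z gives the same grasp; the last joint's range is limited). The gripper opens to 85 mm and grips with 20 to 120 N. Pads are 22 mm wide; open, the fingers measure 114 mm over their backs; the gripper's body (76 mm by 85 mm) begins 54 mm behind the grasp point. The pads swing forward as they close: fully open they stand 13 mm farther back than shut.
Start: joints at [-0.121, 0.276, 1.505, -0, 1.361, -0.121], TCP at [0.575, -0, 0.231] pointing down, gripper open.
Joint ranges: [-2.89, 2.89], [-0.75, 2.08], [0.22, 2.7], [-1.18, 4.32], [0.11, 2.71], [-2.7, 2.7]. Speed limits (rad/s): [2.57, 2.57, 3.14, 3.14, 3.14, 3.14].

### API

Orientations are given as a unit quaternion [w, x, y, z].
In Python, from workcell import arm gives the robot as it stands.
- The arm moves only by the tool apply_moves, never from a script. Its argument "plan" is a list of rows, each a list of 7 numbers: the finger opening in cm, from 0 to 8.54, then the shift along the tool's x, y, z in cm, then the turn, a rotation vector about the tool's x, y, z in degrees. A call has 1 to 20 rows; each row shifts and turns the commanded pose from where the row before left it, along the tool's axes as they then stand; what a row does not reach is not made up. A row lasts 1/10 s, in which the tool goes at most 50 mm and 8.59 degrees, less where a joint would pass 70% of its speed; a pose out of reach is approached as far as the arm can. A call with a gripper value outside its range is refused whole. The fingers move at their own pace and stop on an object; "newtons" is the grip in N (left out, the last holds). Time passes only in rows, so rows that do not move let the fingers close. It gives the time, the measured TCP pose, the force, the opening and the grip force at its end, in the units of the state.
- arm.get_obs(): the state, without advancing time (a new reading comes with each control period).
- arm.read_camera(name): name is "scene" or "side" or "wrist"; returns a dict with "frame" (480x640x3 uint8, blue, green, red), "K" (3x3 intrinsics, pixels), "world_from_camera" (4x4, takes a point from camera to world coordinates). Camera axes: x right, y up, looking along -z (the intrinsics and any distortion apply to the point x, -y, -z); pixel columns grow to the right and rows downward; lengths in m; the calibration is good to about 2 mm. A picture is of the moment at which its call begins. There is no depth.
- arm.finish_job(): hands the job in; it is judged then, once.
The state is a dict: "clock": time; "joints": joint angles; "qd": joint speeds; "tau": joint torques, N m; "tcp_pos": TCP position; "ee_rot": TCP orientation; "force": force on the tool from outside, world axes, zero at the start; "wrist_torque": the same for the moment, N m; "finger_gap": opening from 0.0 (shut) to 1.0 (fully open); "grasp_force": force on a finger pad.
Only numpy, scipy, OpenCV 4.12 (cv2) and the standard library are available. Lean on these libraries where they do the work, as an engineer would, in place of code of your own. Each camera call takes 0.05 s, during which the arm holds its last target. There are 200 camera calls.

### The job

Check the bronze bush in the grey bearing block on the gauging fixture with the double-ended plug gauge that lies in the fixture's vee. Slide the gauge along the vee until its long GO end (green band) is fully home in the bore, the handle's shoulder against the bush; then draw it out, turn it end for end, lay it back in the vee and push its short NO-GO end (red band) against the bush, keeping about 10 newtons on it for half a second, to confirm that it refuses to enter. Do not ram the gauge into the bush, and leave it lying in the vee with its NO-GO end at the bush's mouth.

Things in the scene. Friction and masses are not known exactly. Their poses are not given: they have to be found in the camera images.
- bore_mouth (a point): Centre of the bore's mouth, the front of the bronze bush's 43 mm flange, 62 mm above the bench. Fixture and block are one fixed piece, turned up to 0.3 rad. Its +y is the bore's axis, pointing INTO the bore (away from the vee, to the robot's left); z up. Bore 26 mm in diameter, right through, 30 mm long. The block's crown is 26 mm above the axis, a grease nipple 34 mm.
- vee_mid (a point): Point on the axis over the middle of the fixture's bright vee rail, 87 mm in front of the mouth; same axes as bore_mouth. The 90-degree groove runs 81 mm to either side of it along y. The gauge's handle lies in it with its axis at this height, in line with the bore. Rail 31 mm wide, less than the handle: fingers can straddle it. Its edges are 12 mm below the axis, its 46 mm foot 37 mm.
- gauge_grip (a point): Middle of the loose plug gauge's handle, on its axis; centre of mass within 8 mm. 0.25 to 0.5 kg, 140 mm long along its y: round knurled handle 36 mm thick, 90 mm long; GO end (24 mm thick, 36 mm long, green band) at +y, NO-GO end (29 mm thick, 14 mm long, red band) at -y. Starts in the vee, GO tip 8 to 38 mm short of the mouth; slides under 2 to 7 N.
- go_tip (a point): Centre of the GO end's flat face, 81 mm from gauge_grip along the gauge's +y. Fully home, it is 36 mm beyond the mouth (6 mm out of the bush's back) and the handle's shoulder stands against the flange.
- nogo_tip (a point): Centre of the NO-GO end's flat face, 59 mm from gauge_grip along the gauge's -y. It is 29 mm in diameter and cannot enter the 26 mm bore: pushed against the bush it stops with this point at the mouth.
- plug_gauge: The whole gauge; same origin and axes as gauge_grip.
- bearing_block: The grey bearing block with its bronze bush, 94 mm wide at its foot, fixed on the fixture's dark base plate (84 x 232 mm, its top 49 mm below the bore's axis). Origin on the bench under the plate's middle, 70 mm in front of the mouth. Two more blocks like it stand at the right, not part of this check.

How it is judged:
On the way, in this order (a step that is already met when the one before it is completed fails the run):
1. the GO end is fully home in the bore: its tip at least 33.5 mm beyond the mouth, in line with the bore within 3 mm (y of go_tip in the frame of bore_mouth above 0.0335 m and x of go_tip in the frame of bore_mouth between -0.003 and 0.003 m and z of go_tip in the frame of bore_mouth between -0.003 and 0.003 m and angle between the y axis of gauge_grip and the y axis of bore_mouth, either way round below 0.08 rad), for 0.2 s.
2. the gauge lies turned round in the vee, its NO-GO end towards the bore and out of it (y of go_tip in the frame of bore_mouth below -0.13 m and y of nogo_tip in the frame of bore_mouth above -0.08 m and x of gauge_grip in the frame of bore_mouth between -0.005 and 0.005 m and z of gauge_grip in the frame of bore_mouth below 0.005 m and angle between the y axis of gauge_grip and the y axis of bore_mouth, either way round below 0.08 rad), for 0.2 s.
3. the NO-GO end, in line with the bore, is pressed against the bush with at least 4 N for 0.2 s and does not enter (contact force between plug_gauge and bearing_block above 4 N and y of nogo_tip in the frame of bore_mouth between -0.003 and 0.003 m and distance between nogo_tip and bore_mouth below 0.005 m and angle between the y axis of gauge_grip and the y axis of bore_mouth, either way round below 0.08 rad), for 0.2 s.
At the end, for the whole second after the job is handed in: The gauge lies released and at rest in the vee (axis within 5 mm and 0.08 rad of the bore's), turned round, with the face of its NO-GO end within 10 mm of the bore's mouth (distance between nogo_tip and bore_mouth below 0.01 m and angle between the y axis of gauge_grip and the y axis of bore_mouth, either way round below 0.08 rad and z of gauge_grip in the frame of bore_mouth between -0.005 and 0.005 m and linear speed of plug_gauge below 0.01 m/s); the robot touches nothing.
It fails at once if the gauge is rammed into the bush with more than 80 N (contact force between plug_gauge and bearing_block above 80 N).
It also fails if it takes over 72 s, if anything falls off the work surface, if the arm or the gripper's body presses on something with over 40 N, if the wrist force passes 120 N, or if a joint passes its speed limit or range.

## Working session

There is one attempt and no reset: what is moved stays moved. The work goes in short steps, Python scripts to look and compute and a tool call to move; the robot and the scene stay as the last step left them, time stands still between calls to the robot, and variables do not carry over. Pictures are saved under pics/ and viewed, at most 12 in all, crops included, and the job is handed in when it is done.

Besides the shell and the picture viewer there is one more tool, called after "Emit:" by a JSON object that holds its "name" and its "arguments". apply_moves: Moves the arm, as the interface text tells. Its arguments: {"type":"object","properties":{"plan":{"type":"array"},"newtons":{"type":"number"}},"required":["plan"]}

```bash
mkdir -p pics; ls; python3 - <<'E'
from workcell import arm
import cv2
import numpy as np
for n in ["scene","side","wrist"]:
    d=arm.read_camera(n); cv2.imwrite(f"pics/a_{n}.png",d["frame"])
    print(n,np.round(d["K"],1).tolist(),np.round(d["world_from_camera"],3).tolist(),[k for k in d])
print(arm.get_obs())
E
```

```text
pics
scene [[526.4, 0.0, 321.7], [0.0, 526.4, 252.7], [0.0, 0.0, 1.0]] [[0.874, 0.349, -0.339, 0.265], [-0.486, 0.595, -0.64, -0.658], [-0.022, 0.724, 0.69, 0.654], [0.0, 0.0, 0.0, 1.0]] ['frame', 'K', 'world_from_camera']
side [[581.1, 0.0, 326.3], [0.0, 581.1, 230.8], [0.0, 0.0, 1.0]] [[0.991, 0.064, -0.115, 0.447], [-0.132, 0.442, -0.887, -0.845], [-0.006, 0.895, 0.446, 0.46], [0.0, 0.0, 0.0, 1.0]] ['frame', 'K', 'world_from_camera']
wrist [[416.3, 0.0, 320.6], [0.0, 416.3, 242.2], [0.0, 0.0, 1.0]] [[1.0, 0.0, 0.0, 0.574], [-0.0, 0.951, 0.308, 0.079], [-0.0, -0.308, 0.951, 0.373], [0.0, 0.0, 0.0, 1.0]] ['frame', 'K', 'world_from_camera']
{'clock': 0.15, 'joints': array([-1.20997089e-01,  2.76439725e-01,  1.50583371e+00, -6.66652106e-05,
        1.36069825e+00, -1.21050697e-01]), 'qd': array([-0.00035948, -0.00123458, -0.00411679,  0.00134122,  0.00043896,
       -0.00019489]), 'tau': array([ 9.65923646e-04, -4.17143512e+01, -2.46032345e+01, -1.26433165e-04,
        7.58384820e-03, -3.43765259e-05]), 'tcp_pos': array([5.74606796e-01, 2.01549196e-05, 2.30647565e-01]), 'ee_rot': array([-5.22760487e-04,  7.07082728e-01,  7.07130497e-01, -4.50794187e-04]), 'force': array([ 0.00332181, -0.06926505, -0.61307478]), 'wrist_torque': array([-0.0391526 ,  0.08573038,  0.09007084]), 'grasp_force': 0.0, 'finger_gap': 0.9981604058348836}
```

View pics/a_scene.png

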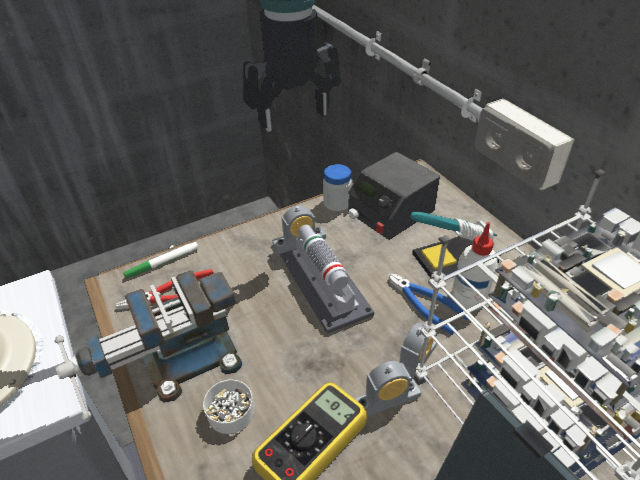

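View pics/a_wrist.png

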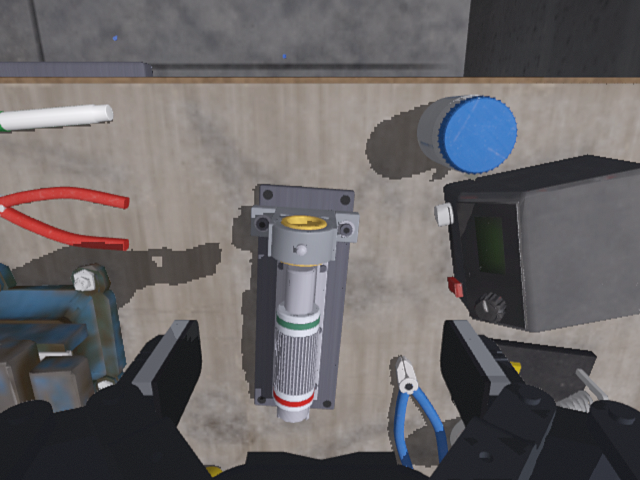

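View pics/a_side.png

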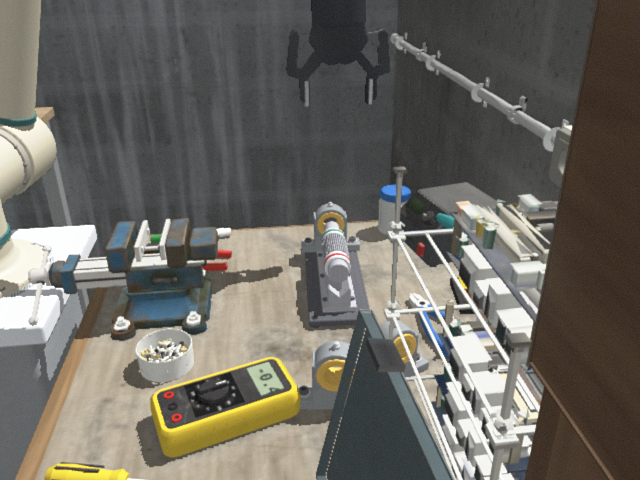

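The scene view shows the fixture with the gauge in the middle, block at the far end (300,225) and gauge end at (345,295). The wrist view has the bore at (305,225), green band (298,323), red band (294,398). The side view confirms open bench in front of the fixture, at about (330,335).

```bash
cat > h.py <<'E'
import numpy as np, cv2
from workcell import arm
def ray(d,px,z):
    "cast pixel(s) onto plane z; px Nx2"
    T=d["world_from_camera"];K=d["K"];px=np.atleast_2d(px).astype(float)
    c=np.c_[(px[:,0]-K[0,2])/K[0,0],-(px[:,1]-K[1,2])/K[1,1],-np.ones(len(px))]@T[:3,:3].T
    o=T[:3,3]; return o+c*((z-o[2])/c[:,2])[:,None]
def proj(d,P):
    T=d["world_from_camera"];K=d["K"];c=(np.atleast_2d(P)-T[:3,3])@T[:3,:3]
    return np.c_[K[0,2]+K[0,0]*c[:,0]/-c[:,2],K[1,2]-K[1,1]*c[:,1]/-c[:,2]]
def bands(d):
    hsv=cv2.cvtColor(d["frame"],cv2.COLOR_BGR2HSV);o={}
    for n,lo,hi in [("green",(65,80,40),(90,255,255)),("red",(0,140,80),(6,255,255)),("red2",(174,140,80),(180,255,255)),("gold",(18,120,80),(28,255,255))]:
        m=cv2.inRange(hsv,lo,hi);k,_,s,c=cv2.connectedComponentsWithStats(m)
        o[n]=[(s[i].tolist(),c[i].round(1).tolist()) for i in range(1,k) if s[i,4]>25]
    return o
E
python3 - <<'E'
from h import *
d=arm.read_camera("wrist"); print(bands(d))
s=arm.read_camera("scene"); print(ray(s,[(240,300),(270,390),(330,375),(300,340),(372,315),(325,330),(235,275),(365,385)],0).round(3))
c=d["frame"][180:430,230:370]; cv2.imwrite("pics/b.png",cv2.resize(c,None,fx=2.4*1.0,fy=2.4,interpolation=cv2.INTER_CUBIC))
E
```

```text
{'green': [([277, 316, 42, 13, 211], [296.5, 324.3])], 'red': [([0, 187, 129, 64, 3033], [63.8, 214.9]), ([448, 277, 12, 14, 76], [452.2, 281.9]), ([274, 393, 39, 13, 143], [292.6, 401.4])], 'red2': [], 'gold': [([281, 216, 45, 14, 495], [303.5, 222.3]), ([510, 361, 11, 13, 75], [516.1, 365.9]), ([206, 466, 16, 11, 110], [213.6, 470.6])]}
[[ 0.415 -0.082  0.   ]
 [ 0.386 -0.261  0.   ]
 [ 0.472 -0.282  0.   ]
 [ 0.463 -0.204  0.   ]
 [ 0.585 -0.218  0.   ]
 [ 0.506 -0.207  0.   ]
 [ 0.429 -0.024  0.   ]
 [ 0.507 -0.321  0.   ]]
```

View pics/b.png

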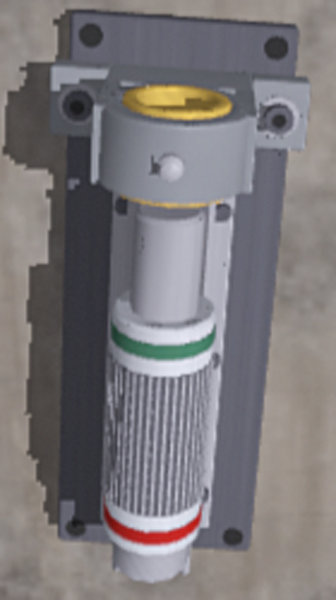

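The crop shows plate corners at about (70,10), (299,25), (58,540), (249,549), green band's crest at (162,350) and red band's at (153,537), all in crop pixels.

```bash
python3 - <<'E'
from h import *
d=arm.read_camera("wrist")
f=lambda p:np.array(p)/2.4+[230,180]
C=ray(d,f([(70,10),(299,25),(249,549),(58,540)]),.013)
print(C.round(4), [np.linalg.norm(C[i]-C[i-1]).round(4) for i in range(4)])
mid=C.mean(0); 
for a,b in ((3,0),(2,1)): v=C[b]-C[a]; print("yaw",np.arctan2(-v[0],v[1]))
v=C[1]-C[0];print("yaw",np.arctan2(v[1],v[0]));v=C[2]-C[3];print("yaw",np.arctan2(v[1],v[0]))
B=ray(d,f([(162,350),(153,537)]),.080); print("bands",B.round(4)); v=B[0]-B[1]; print("gyaw",np.arctan2(-v[0],v[1]),np.linalg.norm(v),B.mean(0))
S=ray(d,f([(117,305),(214,310),(105,520),(203,515)]),.062);print("handle",S.round(4))
yaw=np.arctan2(-(C[0]+C[1]-C[2]-C[3])[0],(C[0]+C[1]-C[2]-C[3])[1]);ax=np.array([-np.sin(yaw),np.cos(yaw),0])
print("mid",mid,"yaw",yaw,"mouth",mid+.07*ax, "lip",ray(d,f([(172,205)]),.0835))
s=arm.read_camera("scene"); print(bands(s)); print(proj(s,B).round(1),proj(s,C).round(1))
E
```

```text
[[ 0.5206  0.015   0.013 ]
 [ 0.6039  0.0094  0.013 ]
 [ 0.5878 -0.2215  0.013 ]
 [ 0.5048 -0.2167  0.013 ]] [np.float64(0.2322), np.float64(0.0835), np.float64(0.2315), np.float64(0.0832)]
yaw -0.0681899769777378
yaw -0.06946822949737945
yaw -0.06643854803503331
yaw -0.05776562875908428
bands [[ 0.5557 -0.0863  0.08  ]
 [ 0.5512 -0.1606  0.08  ]]
gyaw -0.06013885888047892 0.07446984755286275 [ 0.5534786  -0.12343919  0.08      ]
handle [[ 0.5394 -0.0789  0.062 ]
 [ 0.5729 -0.0808  0.062 ]
 [ 0.5321 -0.1676  0.062 ]
 [ 0.5687 -0.1654  0.062 ]]
mid [ 0.55426615 -0.10345665  0.013     ] yaw -0.06882810967072203 mouth [ 0.55908032 -0.03362239  0.013     ] lip [[ 0.5599257 -0.0335978  0.0835   ]]
{'green': [([276, 0, 11, 12, 40], [280.8, 4.6]), ([289, 0, 24, 10, 99], [299.5, 4.4]), ([125, 262, 26, 15, 159], [137.7, 269.2]), ([476, 363, 7, 8, 33], [478.9, 367.2])], 'red': [([473, 222, 20, 33, 378], [482.9, 242.7]), ([376, 224, 7, 10, 46], [379.0, 228.7]), ([324, 265, 19, 13, 39], [330.6, 268.7]), ([194, 269, 19, 10, 105], [203.1, 273.3]), ([156, 281, 17, 12, 99], [164.5, 286.8]), ([161, 295, 18, 7, 66], [167.5, 297.4]), ([150, 296, 6, 7, 28], [152.4, 299.6]), ([265, 449, 8, 8, 44], [268.5, 452.3]), ([285, 468, 9, 9, 52], [289.0, 471.9])], 'red2': [], 'gold': [([290, 216, 22, 20, 217], [299.9, 223.7]), ([421, 244, 21, 26, 297], [432.5, 254.7]), ([443, 249, 14, 18, 145], [448.5, 258.9]), ([532, 288, 8, 9, 43], [535.7, 292.4]), ([625, 324, 10, 9, 50], [629.0, 327.9]), ([426, 338, 7, 16, 48], [429.2, 344.5]), ([379, 379, 29, 21, 396], [392.7, 388.8]), ([253, 382, 114, 98, 2121], [315.2, 441.7]), ([634, 413, 6, 7, 27], [636.7, 416.3])]}
[[314.7 236.5]
 [335.2 265.3]] [[272.4 238.5]
 [314.  225. ]
 [374.8 310.6]
 [327.5 329.5]]
```

Emit:
{"name": "apply_moves", "arguments": {"plan": [[8.5, -3.1, -0.54, 2.5, 0, 0, 0], [8.5, -3.1, -0.54, 2.5, 0, 0, 0], [8.5, -3.1, -0.54, 2.5, 0, 0, 0], [8.5, -3.05, -0.54, 2.5, 0, 0, 0], [8.5, 0, 0, 0, 0, 0, 3.94], [8.5, 0, 0, 0, 0, 0, 0], [8.5, 0, 0, 0, 0, 0, 0]], "newtons": 40}}

```text
clock: 1.05
tcp_pos: [0.5539, -0.1235, 0.1317]
ee_rot: [0.0, 0.731, 0.683, 0.0]
force: [-0.2, -0.5, -0.1]
finger_gap: 0.996
grasp_force: 0.0
```

Emit:
{"name": "apply_moves", "arguments": {"plan": [[8.5, 0, -0.09, 2.3, 0, 0, 0], [8.5, 0, 0, 2.3, 0, 0, 0], [8.5, 0, 0, 2.3, 0, 0, 0], [8.5, 0, 0, 2.3, 0, 0, 0], [8.5, 0, 0, 0, 0, 0, 0], [8.5, 0, 0, 0, 0, 0, 0]]}}

```text
clock: 1.65
tcp_pos: [0.5532, -0.123, 0.04]
ee_rot: [0.0, 0.73, 0.683, 0.0]
force: [0.9, -0.0, 0.2]
finger_gap: 0.992
grasp_force: 0.0
```

```bash
python3 - <<'E'
from h import *
d=arm.read_camera("wrist"); print(bands(d)['green'],bands(d)['red'],bands(d)['gold']); cv2.imwrite("pics/c.png",d["frame"])
print(proj(d,[[.5557,-.0863,.08],[.5512,-.1606,.08]]), arm.get_obs()['tcp_pos'])
E
```

```text
[([260, 247, 120, 37, 2265], [319.2, 269.6])] [] [([240, 46, 161, 27, 3581], [320.0, 59.0])]
[[324.07683134 272.54890865]
 [325.10429805 487.72479757]] [ 0.55378151 -0.1233345   0.04065172]
```

View pics/c.png

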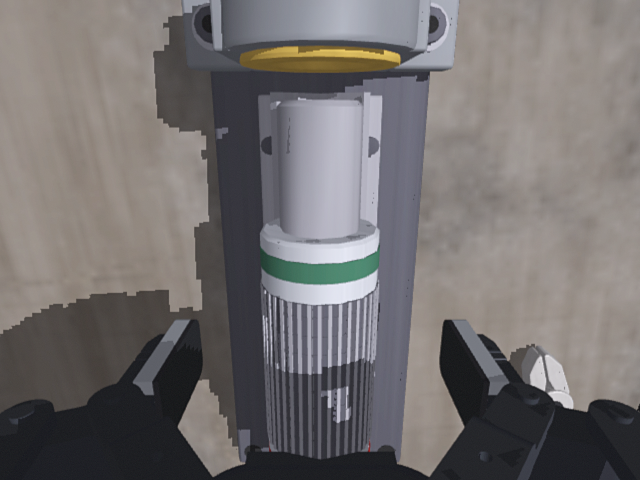

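The gauge is centred between the fingers (handle axis at column 319, fingers at 200 and 441). The GO tip's edge is at row ~100, the flange lip at row ~73.

```bash
python3 - <<'E'
from h import *
d=arm.read_camera("wrist")
print(ray(d,[(320,100)],.074),ray(d,[(320,73)],.0835),ray(d,[(320,284)],.08),ray(d,[(320,258)],.08),ray(d,[(320,243)],.08))
E
```

```text
[[ 0.55812981 -0.04307891  0.074     ]] [[ 0.55848301 -0.03753252  0.0835    ]] [[ 0.55489816 -0.09011482  0.08      ]] [[ 0.5554082  -0.08265342  0.08      ]] [[ 0.55569304 -0.07848651  0.08      ]]
```

Emit:
{"name": "apply_moves", "arguments": {"plan": [[3.0, 0, 0, 0, 0, 0, 0], [3.0, 0, 0, 0, 0, 0, 0], [3.0, 0, 0, 0, 0, 0, 0], [3.0, 0, 0, 0, 0, 0, 0], [3.0, 0, 0, 0, 0, 0, 0], [3.0, 0, 0, 0, 0, 0, 0], [3.0, 0, 0, 0, 0, 0, 0], [3.0, 0, 0, 0, 0, 0, 0]], "newtons": 40}}

```text
clock: 2.55
tcp_pos: [0.5527, -0.1236, 0.0399]
ee_rot: [0.0, 0.731, 0.682, 0.0]
force: [-0.9, 0.7, 5.9]
finger_gap: 0.41
grasp_force: 39.5
```

Emit:
{"name": "apply_moves", "arguments": {"plan": [[3.0, 0.3, 0, 0, 0, 0, 0], [3.0, 0.3, 0, 0, 0, 0, 0], [3.0, 0.2, 0, 0, 0, 0, 0], [3.0, 0.2, 0, 0, 0, 0, 0], [3.0, 0.2, 0, 0, 0, 0, 0], [3.0, 0.2, 0, 0, 0, 0, 0], [3.0, 0.2, 0, 0, 0, 0, 0]]}}

```text
clock: 3.25
tcp_pos: [0.5537, -0.1103, 0.04]
ee_rot: [0.002, 0.731, 0.683, -0.002]
force: [-2.4, -8.1, 4.6]
finger_gap: 0.41
grasp_force: 39.6
```

Emit:
{"name": "apply_moves", "arguments": {"plan": [[3.0, 0.2, 0, 0, 0, 0, 0], [3.0, 0.2, 0, 0, 0, 0, 0], [3.0, 0.2, 0, 0, 0, 0, 0], [3.0, 0.2, 0, 0, 0, 0, 0]]}}

```text
clock: 3.65
tcp_pos: [0.5542, -0.1023, 0.04]
ee_rot: [0.002, 0.731, 0.683, -0.002]
force: [-2.8, -8.4, 4.6]
finger_gap: 0.412
grasp_force: 39.6
```

```bash
python3 - <<'E'
from h import *
d=arm.read_camera("wrist"); print(bands(d)['green'],bands(d)['gold']);o=arm.get_obs();print(o['tcp_pos'],o['force'],o['wrist_torque'])
E
```

```text
[([261, 245, 120, 38, 2274], [320.5, 268.2])] [([245, 142, 152, 12, 1225], [320.6, 147.7])]
[ 0.55428746 -0.10198428  0.03998965] [-2.50342762 -6.70906896  4.82243677] [-1.0678119   0.38877243 -0.07308507]
```

Emit:
{"name": "apply_moves", "arguments": {"plan": [[3.0, 0.2, 0, 0, 0, 0, 0], [3.0, 0.2, 0, 0, 0, 0, 0], [3.0, 0.2, 0, 0, 0, 0, 0], [3.0, 0.2, 0, 0, 0, 0, 0], [3.0, 0.2, 0, 0, 0, 0, 0], [3.0, 0.2, 0, 0, 0, 0, 0], [3.0, 0.2, 0, 0, 0, 0, 0], [3.0, 0.2, 0, 0, 0, 0, 0], [3.0, 0.2, 0, 0, 0, 0, 0]]}}

```text
clock: 4.6
tcp_pos: [0.5555, -0.0843, 0.04]
ee_rot: [0.002, 0.731, 0.683, -0.001]
force: [-2.9, -7.7, 5.4]
finger_gap: 0.406
grasp_force: 39.6
```

Emit:
{"name": "apply_moves", "arguments": {"plan": [[3.0, 0.1, 0, 0, 0, 0, 0], [3.0, 0.1, 0, 0, 0, 0, 0], [3.0, 0.1, 0, 0, 0, 0, 0], [3.0, 0.1, 0, 0, 0, 0, 0]]}}

```text
clock: 5.0
tcp_pos: [0.5558, -0.0804, 0.04]
ee_rot: [0.002, 0.73, 0.683, -0.002]
force: [-2.2, -8.1, 5.3]
finger_gap: 0.412
grasp_force: 39.6
```

Emit:
{"name": "apply_moves", "arguments": {"plan": [[3.0, 0.1, 0, 0, 0, 0, 0], [3.0, 0.1, 0, 0, 0, 0, 0], [3.0, 0.1, 0, 0, 0, 0, 0]]}}

```text
clock: 5.3
tcp_pos: [0.5559, -0.0791, 0.04]
ee_rot: [0.003, 0.73, 0.683, -0.003]
force: [-4.1, -15.8, 4.1]
finger_gap: 0.409
grasp_force: 39.6
```

Emit:
{"name": "apply_moves", "arguments": {"plan": [[3.0, 0.1, 0, 0, 0, 0, 0], [3.0, 0, 0, 0, 0, 0, 0], [3.0, 0, 0, 0, 0, 0, 0], [3.0, 0, 0, 0, 0, 0, 0]]}}

```text
clock: 5.7
tcp_pos: [0.5559, -0.0791, 0.04]
ee_rot: [0.003, 0.73, 0.683, -0.003]
force: [-3.6, -15.7, 4.5]
finger_gap: 0.406
grasp_force: 39.6
```

```bash
python3 - <<'E'
from h import *
d=arm.read_camera("wrist"); print(bands(d)['green'],bands(d)['gold']);cv2.imwrite("pics/d.png",d["frame"])
o=arm.get_obs();print(o['tcp_pos'],o['force'],o['joints'])
E
```

```text
[([261, 246, 120, 38, 2268], [320.6, 268.8])] [([258, 121, 128, 11, 947], [322.1, 127.0]), ([260, 237, 122, 11, 336], [319.8, 243.5])]
[ 0.55589223 -0.07912223  0.03998657] [ -3.17361949 -16.27814482   4.19523789] [-0.25943484  0.42684336  1.80270771 -0.01136269  0.90966589 -0.18657644]
```

View pics/d.png

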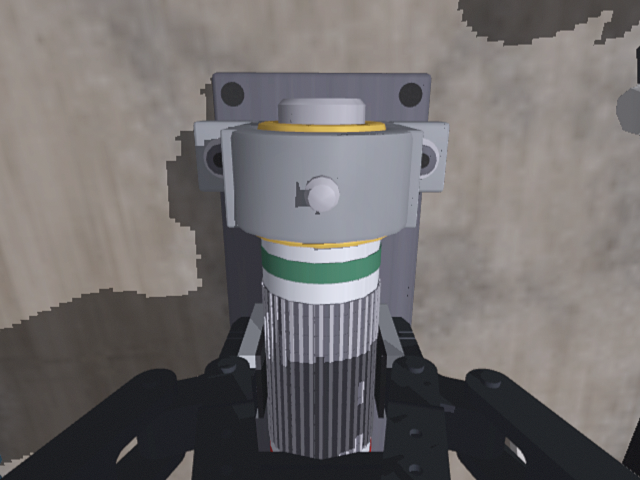

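The gauge is fully home: shoulder on the flange (row 243), the GO end showing out of the bush's back at (321,110). Now I'll work out free bench space for the regrasp.

```bash
python3 - <<'E'
from h import *
s=arm.read_camera("scene"); cv2.imwrite("pics/e.png",s["frame"])
n=["visefoot","bowlR","bowltop","meterTop","meterR","blkL"]
print(dict(zip(n,ray(s,[(240,366),(252,412),(228,382),(318,390),(366,412),(357,405)],0).round(3).tolist())))
r=cv2.imread("pics/a_wrist.png")
d=dict(K=s["K"]*0,world_from_camera=0)
d["K"]=np.array([[416.3,0,320.6],[0,416.3,242.2],[0,0,1]]);d["world_from_camera"]=np.array([[1,0,0,.574],[0,.951,.308,.079],[0,-.308,.951,.373],[0,0,0,1]])
print(ray(d,[(300,80),(130,82),(130,205),(260,186),(420,140),(115,115),(370,100),(120,330)],0).round(3).tolist())
E
```

```text
{'visefoot': [0.364, -0.202, 0.0], 'bowlR': [0.35, -0.28, 0.0], 'bowltop': [0.339, -0.219, 0.0], 'meterTop': [0.445, -0.295, 0.0], 'meterR': [0.485, -0.357, 0.0], 'blkL': [0.48, -0.342, 0.0]}
[[0.557, 0.101, 0.0], [0.414, 0.099, 0.0], [0.399, -0.006, 0.0], [0.519, 0.012, 0.0], [0.661, 0.052, 0.0], [0.398, 0.073, 0.0], [0.616, 0.085, 0.0], [0.371, -0.135, 0.0]]
```

Emit:
{"name": "apply_moves", "arguments": {"plan": [[3.0, -0.2, 0, 0, 0, 0, 0], [3.0, -0.4, 0, 0, 0, 0, 0], [3.0, -0.6, 0, 0, 0, 0, 0], [3.0, -0.6, 0, 0, 0, 0, 0], [3.0, -0.6, 0, 0, 0, 0, 0], [3.0, -0.6, 0, 0, 0, 0, 0], [3.0, -0.6, 0, 0, 0, 0, 0], [3.0, -0.6, 0, 0, 0, 0, 0], [3.0, -0.6, 0, 0, 0, 0, 0], [3.0, -0.6, 0, 0, 0, 0, 0], [3.0, -0.6, 0, 0, 0, 0, 0], [3.0, -0.6, 0, 0, 0, 0, 0], [3.0, -0.6, 0, 0, 0, 0, 0], [3.0, 0, 0, 0, 0, 0, 0], [5.0, 0, 0, 0, 0, 0, 0], [5.0, 0, 0, 0, 0, 0, 0], [5.0, 0, 0, 0, 0, 0, 0], [5.0, 0, 0, -0.5, 0, 0, 0], [5.0, 0, 0, -0.5, 0, 0, 0], [5.0, 0, 0, 0, 0, 0, 0]]}}

```text
clock: 7.8
tcp_pos: [0.5518, -0.1458, 0.0503]
ee_rot: [0.001, 0.731, 0.682, 0.0]
force: [0.2, -0.6, 0.5]
finger_gap: 0.585
grasp_force: 0.0
```

Emit:
{"name": "apply_moves", "arguments": {"plan": [[3.0, 0, 0, 0, 0, 0, 0], [3.0, 0, 0, 0, 0, 0, 0], [3.0, 0, 0, 0, 0, 0, 0], [3.0, 0, 0, 0, 0, 0, 0]], "newtons": 70}}

```text
clock: 8.2
tcp_pos: [0.5512, -0.1455, 0.0501]
ee_rot: [0.0, 0.731, 0.682, 0.0]
force: [-0.4, -0.0, 5.8]
finger_gap: 0.396
grasp_force: 69.4
```

```bash
python3 - <<'E'
from h import *
d=arm.read_camera("wrist"); print(bands(d)['green'],bands(d)['gold'])
o=arm.get_obs();print(o['tcp_pos'],o['force'],o['joints'],o['ee_rot'])
E
```

```text
[([265, 229, 112, 33, 1978], [320.4, 248.7])] []
[ 0.55121376 -0.14552587  0.0500547 ] [-1.30151819 -0.47146848  5.09917046] [-3.80087288e-01  4.25364003e-01  1.77195341e+00 -1.31730358e-04
  9.43422190e-01 -3.11290452e-01] [4.08658488e-04 7.30980602e-01 6.82398106e-01 1.33297033e-04]
```

Emit:
{"name": "apply_moves", "arguments": {"plan": [[3.0, 0, 0, -1, 0, 0, 0], [3.0, 0, 0, -2, 0, 0, 0], [3.0, 0, 0, -3, 0, 0, 0], [3.0, 0, 0, -3, 0, 0, 0], [3.0, 0, 0, -3, 0, 0, 0], [3.0, 0, 0, 0, 0, 0, 0]]}}

```text
clock: 8.85
tcp_pos: [0.5534, -0.1463, 0.1731]
ee_rot: [0.004, 0.731, 0.682, 0.002]
force: [0.8, -0.8, -3.8]
finger_gap: 0.399
grasp_force: 70.8
```

Emit:
{"name": "apply_moves", "arguments": {"plan": [[3.0, 0, 0, 0, 0, 0, 4], [3.0, 0, 0, 0, 0, 0, 8], [3.0, 0, 0, 0, 0, 0, 8], [3.0, 0, 0, 0, 0, 0, 8], [3.0, 0, 0, 0, 0, 0, 8], [3.0, 0, 0, 0, 0, 0, 8], [3.0, 0, 0, 0, 0, 0, 8], [3.0, 0, 0, 0, 0, 0, 8], [3.0, 0, 0, 0, 0, 0, 8], [3.0, 0, 0, 0, 0, 0, 8], [3.0, 0, 0, 0, 0, 0, 8], [3.0, 0, 0, 0, 0, 0, 8], [3.0, 0, 0, 0, 0, 0, 8], [3.0, 0, 0, 0, 0, 0, 8], [3.0, 0, 0, 0, 0, 0, 8], [3.0, 0, 0, 0, 0, 0, 4], [3.0, 0, 0, 0, 0, 0, 0], [3.0, 0, 0, 0, 0, 0, 0]]}}

```text
clock: 10.65
tcp_pos: [0.55, -0.145, 0.1676]
ee_rot: [-0.0, 0.957, -0.291, -0.002]
force: [-0.4, -0.6, -4.9]
finger_gap: 0.395
grasp_force: 70.6
```

```bash
cat >> h.py <<'E'
from scipy.spatial.transform import Rotation as R
def rot():
    q=arm.get_obs()['ee_rot']; return R.from_quat(np.roll(q,-1)).as_matrix()
def togo(target):
    "tool-frame shift in cm"
    return (rot().T@(np.array(target)-arm.get_obs()['tcp_pos'])*100).round(2)
E
python3 - <<'E'
from h import *
o=arm.get_obs();print(o['tcp_pos'],o['force'],o['joints'],o['grasp_force']);print(rot().round(3),togo([.445,-.222,.16]),togo([.445,-.222,.006]))
s=arm.read_camera("scene"); cv2.imwrite("pics/f.png",s["frame"])
E
```

```text
[ 0.55003138 -0.14500632  0.16761166] [-0.3984294  -0.64443788 -4.85078324] [-3.80119046e-01  3.10739013e-01  1.61834584e+00  6.68951180e-05
  1.21564959e+00  1.78152638e+00] 70.6220805644989
[[ 0.83  -0.557 -0.003]
 [-0.557 -0.83   0.001]
 [-0.003  0.001 -1.   ]] [-4.43 12.24  0.78] [-4.38 12.24 16.18]
```

View pics/f.png

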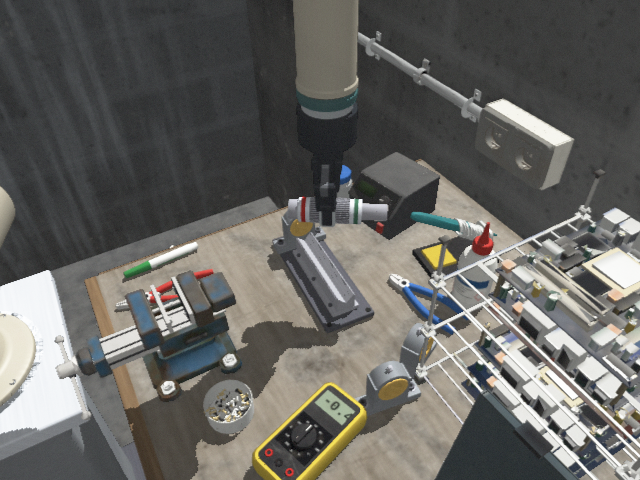

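The gauge hangs level in the gripper, GO end (375,212) to the right, and the bench around (290,345) is free.

Emit:
{"name": "apply_moves", "arguments": {"plan": [[3.0, -0.6, 1.6, 0, 0, 0, 0], [3.0, -0.9, 2.5, 0, 0, 0, 0], [3.0, -0.9, 2.5, 0, 0, 0, 0], [3.0, -0.9, 2.5, 0, 0, 0, 0], [3.0, -0.7, 2.0, 0, 0, 0, 0], [3.0, -0.4, 1.1, 1, 0, 0, 0], [3.0, 0, 0, 2.5, 0, 0, 0], [3.0, 0, 0, 2.5, 0, 0, 0], [3.0, 0, 0, 2.5, 0, 0, 0], [3.0, 0, 0, 2.5, 0, 0, 0], [3.0, 0, 0, 2.5, 0, 0, 0], [3.0, 0, 0, 1.0, 0, 0, 0], [3.0, 0, 0, 0.2, 0, 0, 0], [3.0, 0, 0, 0, 0, 0, 0], [3.0, 0, 0, 0, 0, 0, 0]]}}

```text
clock: 12.2
tcp_pos: [0.4474, -0.2227, 0.0234]
ee_rot: [0.0, 0.956, -0.292, 0.001]
force: [0.5, 0.2, -4.6]
finger_gap: 0.394
grasp_force: 70.6
```

Emit:
{"name": "apply_moves", "arguments": {"plan": [[3.0, 0, 0, 0.4, 0, 0, 0], [3.0, 0, 0, 0.4, 0, 0, 0], [3.0, 0, 0, 0.3, 0, 0, 0], [3.0, 0, 0, 0.2, 0, 0, 0], [3.0, 0, 0, 0.1, 0, 0, 0], [3.0, 0, 0, 0.1, 0, 0, 0], [3.0, 0, 0, 0, 0, 0, 0]]}}

```text
clock: 12.9
tcp_pos: [0.4464, -0.222, 0.0072]
ee_rot: [-0.0, 0.956, -0.292, -0.0]
force: [0.1, 0.8, -4.3]
finger_gap: 0.397
grasp_force: 70.6
```

Emit:
{"name": "apply_moves", "arguments": {"plan": [[3.0, 0, 0, 0.1, 0, 0, 0], [3.0, 0, 0, 0.1, 0, 0, 0], [3.0, 0, 0, 0, 0, 0, 0]]}}

```text
clock: 13.2
tcp_pos: [0.4466, -0.2221, 0.0061]
ee_rot: [0.0, 0.956, -0.292, 0.0]
force: [-2.2, 1.7, 4.2]
finger_gap: 0.395
grasp_force: 71.7
```

Emit:
{"name": "apply_moves", "arguments": {"plan": [[4.2, 0, 0, 0, 0, 0, 0], [4.2, 0, 0, 0, 0, 0, 0], [5.5, 0, 0, 0, 0, 0, 0], [5.5, 0, 0, 0, 0, 0, 0], [5.5, 0, 0, 0, 0, 0, 0]], "newtons": 40}}

```text
clock: 13.7
tcp_pos: [0.4465, -0.2221, 0.0053]
ee_rot: [0.0, 0.956, -0.292, 0.0]
force: [-1.1, 0.2, -0.7]
finger_gap: 0.644
grasp_force: 0.0
```

```bash
python3 - <<'E'
from h import *
for i in range(3):
    d=arm.read_camera("wrist"); print(bands(d)['green'],bands(d)['red'])
print(rot().round(3), arm.get_obs()['tcp_pos'],arm.get_obs()['force'])
cv2.imwrite("pics/g.png",d["frame"])
E
```

```text
[([265, 229, 112, 34, 1984], [320.9, 249.5])] [([274, 421, 95, 38, 666], [319.9, 446.8])]
[([265, 229, 112, 34, 1978], [321.0, 249.3])] [([274, 422, 95, 37, 668], [320.2, 446.8])]
[([265, 229, 112, 33, 1977], [321.0, 249.3])] [([274, 420, 95, 39, 679], [320.5, 446.7])]
[[ 0.83  -0.558  0.   ]
 [-0.558 -0.83   0.   ]
 [ 0.    -0.    -1.   ]] [ 0.446446   -0.22204315  0.00529648] [-0.18389105  0.60096039 -0.00291813]
```

View pics/g.png

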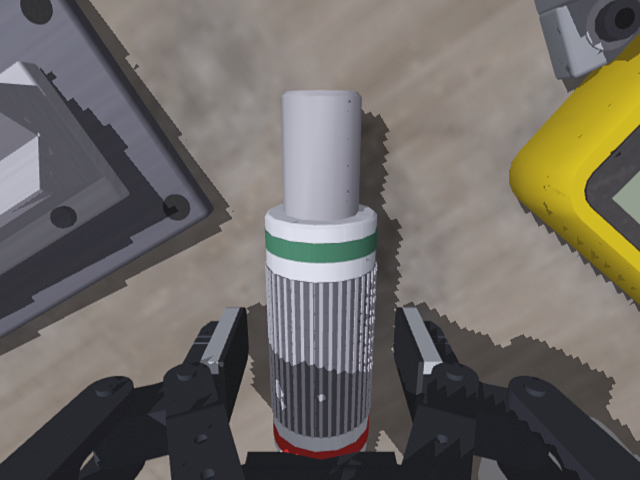

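The gauge lies still on the bench, centred between the fingers (axis at column 320), clear of the meter and the plate.

Emit:
{"name": "apply_moves", "arguments": {"plan": [[6.0, 0, 0, -0.5, 0, 0, 0], [6.5, 0, 0, -1.5, 0, 0, 0], [6.5, 0, 0, -3, 0, 0, 0], [6.5, 0, 0, -3, 0, 0, 0], [6.5, 0, 0, 0, 0, 0, -8], [6.5, 0, 0, 0, 0, 0, -8], [6.5, 0, 0, 0, 0, 0, -8], [6.5, 0, 0, 0, 0, 0, -8], [6.5, 0, 0, 0, 0, 0, -8], [6.5, 0, 0, 0, 0, 0, -8], [6.5, 0, 0, 0, 0, 0, -8], [6.5, 0, 0, 0, 0, 0, -8], [6.5, 0, 0, 0, 0, 0, -8], [6.5, 0, 0, 0, 0, 0, -8], [6.5, 0, 0, 0, 0, 0, -8], [6.5, 0, 0, 0, 0, 0, -8]]}}

```text
clock: 15.45
tcp_pos: [0.4464, -0.222, 0.0856]
ee_rot: [0.0, 0.855, 0.518, 0.0]
force: [0.7, 0.4, -0.3]
finger_gap: 0.756
grasp_force: 0.0
```

Emit:
{"name": "apply_moves", "arguments": {"plan": [[6.5, 0, 0, 0, 0, 0, -8], [6.5, 0, 0, 0, 0, 0, -8], [6.5, 0, 0, 0, 0, 0, -8], [6.5, 0, 0, 0, 0, 0, -8], [6.5, 0, 0, 0, 0, 0, -8], [6.5, 0, 0, 0, 0, 0, -8], [6.5, 0, 0, 0, 0, 0, -8], [6.5, 0, 0, 0, 0, 0, -8], [6.5, 0, 0, 0, 0, 0, -8], [6.5, 0, 0, 0, 0, 0, -8], [6.5, 0, 0, 0, 0, 0, -4], [6.5, 0, 0, 0, 0, 0, 0], [6.5, 0, 0, 0, 0, 0, 0]]}}

```text
clock: 16.75
tcp_pos: [0.4464, -0.222, 0.0855]
ee_rot: [0.0, 0.293, 0.956, -0.0]
force: [0.3, -0.3, -0.2]
finger_gap: 0.763
grasp_force: 0.0
```

```bash
python3 - <<'E'
from h import *
d=arm.read_camera("wrist"); b=bands(d);print(b['green'],b['red'])
print(rot().round(3),togo([.4465,-.2221,.006]),arm.get_obs()['joints'])
cv2.imwrite("pics/i.png",d["frame"])
E
```

```text
[([289, 325, 64, 23, 516], [320.5, 340.3])] [([286, 196, 70, 16, 658], [320.8, 204.7])]
[[-0.829  0.559  0.   ]
 [ 0.559  0.829 -0.   ]
 [-0.     0.    -1.   ]] [-0.01  0.    7.95] [-6.01256814e-01  2.93301318e-01  1.88389363e+00  3.97180695e-05
  9.64142496e-01 -1.57839066e+00]
```

View pics/i.png

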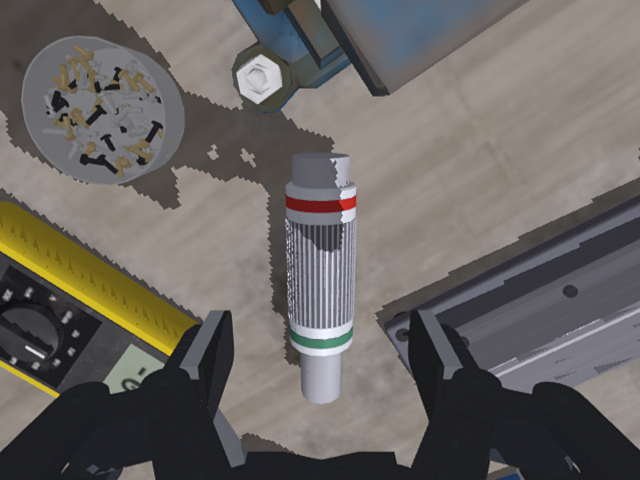

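The gauge lies undisturbed, red NO-GO end now at the far side (321,205), axis on column 320.

Emit:
{"name": "apply_moves", "arguments": {"plan": [[6.5, 0, 0, 2, 0, 0, 0], [6.5, 0, 0, 2.5, 0, 0, 0], [6.5, 0, 0, 2.0, 0, 0, 0], [6.5, 0, 0, 1.0, 0, 0, 0], [6.5, 0, 0, 0.3, 0, 0, 0], [6.5, 0, 0, 0, 0, 0, 0], [3.0, 0, 0, 0, 0, 0, 0], [3.0, 0, 0, 0, 0, 0, 0], [3.0, 0, 0, 0, 0, 0, 0], [3.0, 0, 0, 0, 0, 0, 0], [3.0, 0, 0, 0, 0, 0, 0], [3.0, 0, 0, 0, 0, 0, 0]], "newtons": 70}}

```text
clock: 18.0
tcp_pos: [0.4471, -0.2225, 0.0086]
ee_rot: [0.001, 0.292, 0.956, -0.0]
force: [-0.5, 0.9, 6.1]
finger_gap: 0.394
grasp_force: 69.2
```

Emit:
{"name": "apply_moves", "arguments": {"plan": [[3.0, 0, 0, -0.5, 0, 0, 0], [3.0, 0, 0, -2, 0, 0, 0], [3.0, 0, 0, -3, 0, 0, 0], [3.0, 0, 0, -4, 0, 0, 0], [3.0, 0, 0, -4, 0, 0, 0], [3.0, 0, 0, -2, 0, 0, 0], [3.0, 0, 0, 0, 0, 0, 6], [3.0, 0, 0, 0, 0, 0, 8], [3.0, 0, 0, 0, 0, 0, 8], [3.0, 0, 0, 0, 0, 0, 8], [3.0, 0, 0, 0, 0, 0, 8], [3.0, 0, 0, 0, 0, 0, 8], [3.0, 0, 0, 0, 0, 0, 8], [3.0, 0, 0, 0, 0, 0, 6], [3.0, 0, 0, 0, 0, 0, 0], [3.0, 0, 0, 0, 0, 0, 0]]}}

```text
clock: 19.6
tcp_pos: [0.4459, -0.2217, 0.162]
ee_rot: [-0.001, 0.73, 0.683, -0.0]
force: [-0.3, -0.4, -5.0]
finger_gap: 0.393
grasp_force: 70.6
```

```bash
python3 - <<'E'
from h import *
o=arm.get_obs();print(o['tcp_pos'],o['force'],o['grasp_force'])
m=np.array([.5591,-.0336]);ax=np.array([.0687,.9976]);t=m-.080*ax
d=arm.read_camera("wrist"); b=bands(d);print(b['green'],b['red'])
M=rot();print(M.round(3),t,togo([*t,.16]),np.arctan2(M[0,0],M[1,0]))
E
```

```text
[ 0.44588093 -0.2216606   0.16195971] [-0.31304682 -0.43517553 -4.97171626] 70.58862090110779
[([274, 424, 93, 36, 620], [320.1, 448.2])] [([267, 239, 108, 33, 1771], [321.0, 259.7])]
[[ 0.067  0.998 -0.001]
 [ 0.998 -0.067  0.001]
 [ 0.    -0.001 -1.   ]] [ 0.553604 -0.113408] [11.53 10.01  0.2 ] 0.06690723609615847
```

Emit:
{"name": "apply_moves", "arguments": {"plan": [[3.0, 1.5, 1.3, 0, 0, 0, 0], [3.0, 2.3, 2.0, 0, 0, 0, 0], [3.0, 2.3, 2.0, 0, 0, 0, 0], [3.0, 2.3, 2.0, 0, 0, 0, 0], [3.0, 2.0, 1.7, 0, 0, 0, 0], [3.0, 1.13, 1.01, 0, 0, 0, 0], [3.0, 0, 0, 2.5, 0, 0, 0], [3.0, 0, 0, 2.5, 0, 0, 0], [3.0, 0, 0, 2.5, 0, 0, 0], [3.0, 0, 0, 1.5, 0, 0, 0], [3.0, 0, 0, 0, 0, 0, 0], [3.0, 0, 0, 0, 0, 0, 0]]}}

```text
clock: 20.85
tcp_pos: [0.5542, -0.1143, 0.0725]
ee_rot: [0.0, 0.731, 0.682, -0.0]
force: [0.4, -0.7, -4.6]
finger_gap: 0.398
grasp_force: 70.5
```

```bash
python3 - <<'E'
from h import *
o=arm.get_obs();print(o['tcp_pos'],o['force'],o['grasp_force'])
t=[.553604,-.113408,.052]
d=arm.read_camera("wrist"); b=bands(d);print(b['red'],b['gold'])
print(togo(t),np.arctan2(*rot()[:2,0]))
E
```

```text
[ 0.55423876 -0.11427355  0.07246534] [ 0.43355131 -0.74043147 -4.61605232] 70.48444747924805
[([607, 159, 33, 32, 608], [620.5, 173.5]), ([267, 239, 108, 33, 1789], [320.5, 259.6])] [([257, 93, 124, 10, 1097], [318.4, 98.0]), ([629, 362, 11, 40, 261], [635.4, 385.8])]
[ 0.09 -0.14  2.12] 0.06862657034247177
```

Emit:
{"name": "apply_moves", "arguments": {"plan": [[3.0, 0, -0.08, 0.8, 0, 0, 0], [3.0, 0, 0, 0.7, 0, 0, 0], [3.0, 0, 0, 0.3, 0, 0, 0], [3.0, 0, 0, 0.1, 0, 0, 0], [3.0, 0, 0, 0.1, 0, 0, 0], [3.0, 0, 0, 0.05, 0, 0, 0], [3.0, 0, 0, 0, 0, 0, 0], [3.0, 0, 0, 0, 0, 0, 0]]}}

```text
clock: 21.7
tcp_pos: [0.5534, -0.1138, 0.0526]
ee_rot: [0.0, 0.731, 0.682, 0.0]
force: [-2.1, 0.8, 4.6]
finger_gap: 0.391
grasp_force: 71.5
```

Emit:
{"name": "apply_moves", "arguments": {"plan": [[5.0, 0, 0, 0, 0, 0, 0], [5.0, 0, 0, 0, 0, 0, 0], [5.0, 0, 0, 0.5, 0, 0, 0], [5.0, 0, 0, 0.3, 0, 0, 0], [5.0, 0, 0, 0, 0, 0, 0]], "newtons": 40}}

```text
clock: 22.2
tcp_pos: [0.553, -0.1137, 0.043]
ee_rot: [-0.001, 0.731, 0.682, -0.0]
force: [-0.3, 0.2, -0.5]
finger_gap: 0.585
grasp_force: 0.0
```

```bash
python3 - <<'E'
from h import *
o=arm.get_obs();print(o['tcp_pos'],o['force'])
d=arm.read_camera("wrist"); b=bands(d);print(b['red'],b['gold'])
cv2.imwrite("pics/j.png",d["frame"])
E
```

```text
[ 0.55301527 -0.11370124  0.04302613] [-0.32345777  0.21038652 -0.45996466]
[([264, 251, 116, 34, 2057], [322.0, 271.1])] [([246, 91, 153, 13, 1750], [322.4, 97.0])]
```

View pics/j.png

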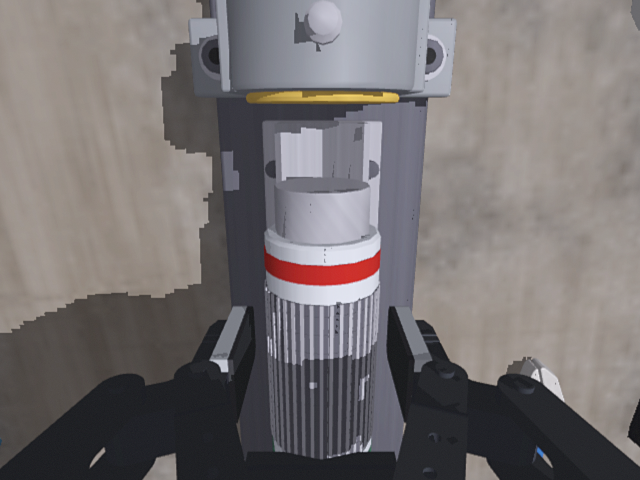

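The gauge lies in the vee turned round, NO-GO face at (322,187), about 20 mm short of the flange lip at row 100, in line (columns 322.0 and 322.4).

Emit:
{"name": "apply_moves", "arguments": {"plan": [[5.0, 0, 0.04, 0, 0, 0, 0], [3.0, 0, 0, 0, 0, 0, 0], [3.0, 0, 0, 0, 0, 0, 0], [3.0, 0, 0, 0, 0, 0, 0], [3.0, 0, 0, 0, 0, 0, 0], [3.0, 0, 0, 0, 0, 0, 0], [3.0, 0.2, 0, 0, 0, 0, 0], [3.0, 0.2, 0, 0, 0, 0, 0], [3.0, 0.2, 0, 0, 0, 0, 0], [3.0, 0.2, 0, 0, 0, 0, 0], [3.0, 0.2, 0, 0, 0, 0, 0], [3.0, 0.2, 0, 0, 0, 0, 0], [3.0, 0.2, 0, 0, 0, 0, 0]]}}

```text
clock: 23.55
tcp_pos: [0.5542, -0.1024, 0.0441]
ee_rot: [0.001, 0.731, 0.683, -0.002]
force: [-4.9, -8.3, 4.8]
finger_gap: 0.407
grasp_force: 40.2
```

```bash
python3 - <<'E'
from h import *
o=arm.get_obs();print(o['tcp_pos'],o['force'])
d=arm.read_camera("wrist"); b=bands(d);print(b['red'],b['gold'])
p=ray(d,[(320,b['gold'][0][0][1]+b['gold'][0][0][3])],.0835); print(p, "red front rim", ray(d,[(320,267)],.08))
E
```

```text
[ 0.55422842 -0.10240043  0.04412888] [-4.87291175 -8.25334645  4.79652022]
[([263, 247, 116, 37, 2022], [320.5, 269.8])] [([248, 140, 147, 12, 1156], [320.7, 145.7])]
[[ 0.5578587  -0.03405882  0.0835    ]] red front rim [[ 0.55571608 -0.06544302  0.08      ]]
```

Emit:
{"name": "apply_moves", "arguments": {"plan": [[3.0, 0.15, 0, 0, 0, 0, 0], [3.0, 0.15, 0, 0, 0, 0, 0], [3.0, 0.1, 0, 0, 0, 0, 0], [3.0, 0.1, 0, 0, 0, 0, 0], [3.0, 0.1, 0, 0, 0, 0, 0], [3.0, 0.1, 0, 0, 0, 0, 0]]}}

```text
clock: 24.2
tcp_pos: [0.5547, -0.0954, 0.0441]
ee_rot: [0.001, 0.731, 0.683, -0.002]
force: [-5.3, -7.4, 4.6]
finger_gap: 0.406
grasp_force: 40.2
```

Emit:
{"name": "apply_moves", "arguments": {"plan": [[3.0, 0.1, 0, 0, 0, 0, 0], [3.0, 0.1, 0, 0, 0, 0, 0], [3.0, 0.1, 0, 0, 0, 0, 0]]}}

```text
clock: 24.5
tcp_pos: [0.555, -0.0925, 0.0441]
ee_rot: [0.001, 0.731, 0.683, -0.002]
force: [-4.6, -7.3, 4.9]
finger_gap: 0.403
grasp_force: 40.2
```

Emit:
{"name": "apply_moves", "arguments": {"plan": [[3.0, 0.1, 0, 0, 0, 0, 0], [3.0, 0.1, 0, 0, 0, 0, 0]]}}

```text
clock: 24.7
tcp_pos: [0.555, -0.0908, 0.0441]
ee_rot: [0.002, 0.73, 0.683, -0.002]
force: [-4.5, -10.5, 4.7]
finger_gap: 0.408
grasp_force: 40.2
```

Emit:
{"name": "apply_moves", "arguments": {"plan": [[3.0, 0.1, 0, 0, 0, 0, 0], [3.0, 0, 0, 0, 0, 0, 0]]}}

```text
clock: 24.9
tcp_pos: [0.555, -0.0908, 0.0441]
ee_rot: [0.002, 0.73, 0.683, -0.003]
force: [-5.7, -11.9, 3.8]
finger_gap: 0.406
grasp_force: 40.2
```

Emit:
{"name": "apply_moves", "arguments": {"plan": [[3.0, 0, 0, 0, 0, 0, 0], [3.0, 0.1, 0, 0, 0, 0, 0], [3.0, 0.1, 0, 0, 0, 0, 0], [3.0, 0, 0, 0, 0, 0, 0]], "newtons": 60}}

```text
clock: 25.3
tcp_pos: [0.5551, -0.0908, 0.0442]
ee_rot: [0.003, 0.73, 0.684, -0.004]
force: [-6.8, -17.9, 4.3]
finger_gap: 0.406
grasp_force: 59.2
```

Emit:
{"name": "apply_moves", "arguments": {"plan": [[3.0, 0, 0, 0, 0, 0, 0], [3.0, 0, 0, 0, 0, 0, 0], [3.0, 0, 0, 0, 0, 0, 0], [3.0, 0, 0, 0, 0, 0, 0], [3.0, 0, 0, 0, 0, 0, 0], [3.0, 0, 0, 0, 0, 0, 0], [3.0, 0, 0, 0, 0, 0, 0]]}}

```text
clock: 26.0
tcp_pos: [0.555, -0.0908, 0.0442]
ee_rot: [0.003, 0.73, 0.683, -0.004]
force: [-6.5, -17.2, 4.5]
finger_gap: 0.404
grasp_force: 59.2
```

```bash
python3 - <<'E'
from h import *
d=arm.read_camera("wrist"); b=bands(d);print(b['red'],b['gold'])
print(ray(d,[(320,sum(b['gold'][0][0][1::2]))],.0835)); cv2.imwrite("pics/k.png",d["frame"]);print(arm.get_obs()['force'])
E
```

```text
[([264, 249, 115, 35, 2017], [320.8, 270.5])] [([260, 74, 124, 6, 449], [324.1, 75.9]), ([251, 186, 141, 13, 714], [319.7, 193.4])]
[[ 0.55968549 -0.00596457  0.0835    ]]
[ -6.74964935 -17.6810737    4.24588342]
```

View pics/k.png

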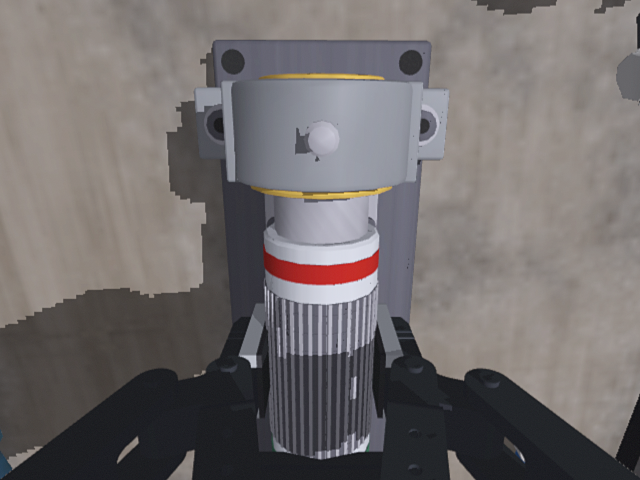

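The NO-GO end stands against the bush flange (row 198) with its full length visible outside; it refuses to enter under about 10 N. Ease off and release.

Emit:
{"name": "apply_moves", "arguments": {"plan": [[3.0, -0.1, 0, 0, 0, 0, 0], [3.0, -0.1, 0, 0, 0, 0, 0], [3.0, -0.05, 0, 0, 0, 0, 0], [4.5, 0, 0, 0, 0, 0, 0], [5.5, 0, 0, 0, 0, 0, 0], [6.5, 0, 0, 0, 0, 0, 0], [6.5, 0, 0, -0.5, 0, 0, 0], [6.5, 0, 0, -2, 0, 0, 0], [6.5, 0, 0, -3, 0, 0, 0], [6.5, 0, 0, -3, 0, 0, 0], [6.5, 0, 0, -3, 0, 0, 0], [6.5, 0, 0, -1, 0, 0, 0], [6.5, 0, 0, 0, 0, 0, 0], [6.5, 0, 0, 0, 0, 0, 0]]}}

```text
clock: 27.45
tcp_pos: [0.5549, -0.0871, 0.1678]
ee_rot: [-0.001, 0.731, 0.682, -0.0]
force: [1.2, 0.3, -0.0]
finger_gap: 0.761
grasp_force: 0.0
```

```bash
python3 - <<'E'
from h import *
d=arm.read_camera("wrist"); b=bands(d);print(b['red'],b['green'],b['gold'],arm.get_obs()['force'])
ys=[c for c in b['red'] if 250<c[1][0]<400]; 
for n in('red','green','gold'):
  for c in b[n]:
    if 250<c[1][0]<400: print(n,ray(d,[c[1]],.08).round(4))
E
```

```text
[([0, 99, 95, 25, 1467], [46.6, 109.9]), ([0, 155, 100, 25, 1462], [48.2, 170.3]), ([514, 183, 18, 20, 113], [519.5, 189.9]), ([293, 189, 58, 12, 473], [321.5, 195.2]), ([527, 190, 4, 15, 32], [528.5, 197.1])] [([295, 302, 54, 17, 378], [321.2, 312.0])] [([292, 99, 61, 3, 152], [325.2, 100.0]), ([286, 152, 72, 5, 214], [320.8, 154.3]), ([539, 292, 72, 61, 3370], [574.4, 321.7]), ([226, 454, 16, 14, 128], [233.2, 460.4])] [-0.73469531 -0.27508454  0.34413475]
red [[ 0.5568 -0.0555  0.08  ]]
green [[ 0.5516 -0.1282  0.08  ]]
gold [[ 0.5621 -0.0051  0.08  ]]
gold [[ 0.5579 -0.0329  0.08  ]]
```

```bash
python3 -c "
from workcell import arm
print(arm.finish_job())"
```

```text
the job is handed in; nothing more can be done
None
```

The job is handed in at about 27.5 s: the GO end went fully home, the NO-GO end refused to enter under an estimated 10 N (total push less sliding friction) held for over half a second, and the gauge lies released in the vee with its NO-GO end at the bush's mouth.

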